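Weigh the lemon on the spring scale's hook

ROBOT

A 6-joint arm with a two-finger parallel gripper is mounted at the origin on a cart in front of the work surface, level with it; the furniture and walls round the work are solid. World frame = base frame: x ahead of the robot, y to its left, z up, the work surface at z = 0. Lengths are in m, angles in rad, forces in N, time in s.
With the tool pointing down it reaches from about 0.375 to 0.9 m from the base axis. Payload 3.1 kg.
Tool frame: the origin (TCP) lies between the finger pads; the fingertips stand 17 mm ahead of it and the grasp point (between the pads) lies 2 mm behind it; z points along the fingers, y is the line along which they close (so a half turn about z gives the same grasp; the last joint's range is limited). The gripper opens to 85 mm and grips with 20 to 120 N. Pads are 22 mm wide; open, the fingers measure 114 mm over their backs; the gripper's body (76 mm by 85 mm) begins 54 mm behind the grasp point. The pads swing forward as they close: fully open they stand 13 mm farther back than shut.
Start: joints at [0.953, 0.527, 1.433, -0, 1.181, -0.178], TCP at [0.266, 0.566, 0.213] pointing down, gripper open.
Joint ranges: [-3.08, 3.08], [-0.75, 2.2], [0.22, 2.44], [-1.43, 4.57], [0, 2.65], [-2.85, 2.85]. Speed limits (rad/s): [2.79, 2.79, 3.14, 3.14, 3.14, 3.14].

INTERFACE

Orientations are given as a unit quaternion [x, y, z, w].
In Python, from station import sense, vision, order gives the robot as it stands.
- The arm moves only by the shell command python3 -m crank 'ROWS' [OPENING] [FORCE]. ROWS is JSON, a list of rows, each an object with "dp": the shift along the world's x, y, z in units of 30 mm (1.0 is 30 mm), a list of three; "angular": the turn, a rotation vector about the world's x, y, z in degrees, a list of three. In form: [{"dp": [dx, dy, dz], "angular": [ax, ay, az]}, ...]. A call has 1 to 20 rows; each row shifts and turns the commanded pose from where the row before left it; what a row does not reach is not made up. A row lasts 1/10 s, in which the tool goes at most 50 mm and 8.59 degrees, less where a joint would pass 70% of its speed; a pose out of reach is approached as far as the arm can. A call is refused whole if a number of a shift passes 1 or a number of a turn 8.59, either way. A call with a gripper value outside its range is refused whole. OPENING is the closure, from 0 (fully open) to 1 (shut), set as the call begins (- or left out, the last holds). The fingers move at their own pace and stop on an object; FORCE is the grip in N (left out, the last holds). Time passes only in rows, so rows that do not move let the fingers close. It gives the time, the measured TCP pose, the force, the opening and the grip force at its end, in the units of the state.
- sense(): the state, without advancing time (a new reading comes with each control period).
- vision.snapshot(name): name is "scene" or "top"; returns a dict with "image" (420x560x3 uint8, blue, green, red), "range_z" (420x560 float32, m along the optical axis (not along the pixel's ray), 0 where there is no reading), "mtx" (3x3 intrinsics, pixels), "pose" (4x4, takes a point from camera to world coordinates). Camera axes: x right, y down, z forward; pixel columns grow to the right and rows downward; lengths in m; the calibration is good to about 2 mm. A picture is of the moment at which its call begins.
- order.sign_off(): hands the job in; it is judged then, once.
The state is a dict: "t": time; "q": joint angles; "qd": joint speeds; "tau": joint torques, N m; "tcp_pos": TCP position; "tool_rot": TCP orientation; "force": force on the tool from outside, world axes, zero at the start; "ft_torque": the same for the moment, N m; "finger_gap": opening from 0.0 (shut) to 1.0 (fully open); "gripper_force": force on a finger pad.
Only numpy, scipy, OpenCV 4.12 (cv2) and the standard library are available. Lean on these libraries where they do the work, as an engineer would, in place of code of your own. Each camera call takes 0.05 s, during which the arm holds its last target. There are 200 camera calls.

TASK

Weigh the lemon: take the pail that holds the lemon by its wooden grip and hang it by its bail on the hook of the spring scale, letting the hook down gently under the load and never pushing it to its bottom stop. Keep the pail upright all the while, let go, and wait until hook and pail hang still; leave the pail with the garlic where it is.

Things in the scene. Friction and masses are not known exactly. Their poses are not given: they have to be found in the camera images.
- lemon_pail: Pail holding a loose lemon, 0.25-0.4 kg in all. Origin: centre of underside. Bowl 90 mm wide, 55 high. Rigid upright bail in its yz plane, strap 12 mm wide (x): legs at y +-46 mm, slopes up to a level crown 30 mm long (y), 4 thick, underside at z 128 mm. Hook enters below the crown along the pail's x, from either side. Take it by the 24 x 24 mm wooden grip, faces square to x and y, z 150-186 mm.
- garlic_pail: The other pail, same make, size, origin and axes, with a loose white garlic bulb (56 mm) in it. It stays where it stands.
- hook_seat (a point): Middle of the hook's level seat, moves with it; 210 mm above the worktop unloaded. z up, +x points back to the white column (face at x +75 mm, its top 34 mm above the seat); the hook reaches out along -x. Bar 20 mm wide (y), 6 thick; front lip at x -13 to -30 mm, 19 mm high; rear stop at x +14 to +26 mm, 14 high. The bail's crown lies across the bar, pail's x along this x, either way round.
- scale_hook (a joint): Dip of the sprung hook in m: 0 unloaded at its top stop, growing downward to the bottom stop at 0.055. It starts to dip at about 0.9 N, then 1 mm per 0.1 N; the lemon's pail brings it down 15 to 30 mm. It bobs for about a second when loaded.

How it is judged:
At the end, for the whole second after the job is handed in: The lemon's pail hangs on the hook: centre within 35 mm of the seat from above, underside 113 to 138 mm below it, tilt under 0.2 rad; hook dipped 10 to 40 mm, under 0.02 m/s; pail under 0.03 m/s and 0.35 rad/s. The garlic's pail is within 30 mm of where it stood (horizontal distance between lemon_pail and hook_seat below 0.035 m and z of lemon_pail in the frame of hook_seat between -0.138 and -0.113 m and angle between lemon_pail's own z axis and vertical below 0.2 rad and value of joint scale_hook between 0.01 and 0.04 m and velocity of joint scale_hook between -0.02 and 0.02 m/s and linear speed of lemon_pail below 0.03 m/s and angular speed of lemon_pail below 0.35 rad/s and distance of garlic_pail from where it was at the start of the episode below 0.03 m); the robot touches nothing.
It fails at once if the hook is pushed (almost) to its bottom stop, dipping over 48 mm (value of joint scale_hook above 0.048 m).
It fails at once if the lemon's pail is tipped by more than 0.6 rad (angle between lemon_pail's own z axis and vertical above 0.6 rad).
It fails at once if the garlic's pail is moved by more than 30 mm or tipped by more than 0.3 rad (distance of garlic_pail from where it was at the start of the episode above 0.03 m or angle between garlic_pail's own z axis and vertical above 0.3 rad).
It also fails if it takes over 42 s, if anything falls off the work surface, if the arm or the gripper's body presses on something with over 40 N, if the wrist force passes 120 N, or if a joint passes its speed limit or range.

## Working session

There is one attempt and no reset: what is moved stays moved. The work goes in short steps, Python scripts to look and compute and a shell command to move; the robot and the scene stay as the last step left them, time stands still between calls to the robot, and variables do not carry over. Pictures are saved under pics/ and viewed, at most 10 in all, crops included, and the job is handed in when it is done.

```bash
mkdir -p pics; cat > h.py <<'E'
import numpy as np,cv2,pickle
from station import sense,vision,order
def snap(n,f):
    s=vision.snapshot(n); pickle.dump(s,open(f'/tmp/{f}.pkl','wb')); cv2.imwrite(f'pics/{f}.png',s['image']); return s
def load(f): return pickle.load(open(f'/tmp/{f}.pkl','rb'))
def pts(s):
    z=s['range_z'];v,u=np.mgrid[:z.shape[0],:z.shape[1]];K=s['mtx']
    P=np.stack([(u-K[0,2])/K[0,0]*z,(v-K[1,2])/K[1,1]*z,z],-1)
    W=P@s['pose'][:3,:3].T+s['pose'][:3,3]; W[z==0]=np.nan; return W
E
python3 -c "
from h import *
a=snap('scene','s0');b=snap('top','t0')
for s in(a,b): print(s['pose'].round(3),s['mtx'][0,0])
print(sense())"
```

```text
[[-0.722 -0.534  0.441 -0.025]
 [-0.692  0.54  -0.479  0.668]
 [ 0.017 -0.651 -0.759  1.09 ]
 [ 0.     0.     0.     1.   ]] 508.46154319539767
[[ 0.01  -0.984  0.177  0.377]
 [-0.999 -0.017 -0.041  0.089]
 [ 0.043 -0.177 -0.983  1.07 ]
 [ 0.     0.     0.     1.   ]] 415.44104736348896
{'t': 0.1, 'q': array([ 9.52516541e-01,  5.28337654e-01,  1.43380165e+00, -6.74772845e-06,
        1.18144170e+00, -1.78465882e-01]), 'qd': array([ 0.00216358, -0.00276192, -0.00192043,  0.00050038, -0.00093907,
       -0.00143117]), 'tau': array([-1.13178680e-04, -4.43304563e+01, -1.78585804e+01, -2.32885122e-04,
        3.92213085e-03, -4.34129660e-06]), 'tcp_pos': array([0.26564759, 0.5649564 , 0.21184464]), 'tool_rot': array([ 2.18137456e-01,  9.75917549e-01, -9.17533102e-04, -3.82782977e-04]), 'force': array([-0.12130617,  0.2293416 , -0.56769055]), 'ft_torque': array([-0.0034066 , -0.00432662,  0.02382757]), 'gripper_force': 0.0, 'finger_gap': 0.9992270561810441}
```

View pics/s0.png

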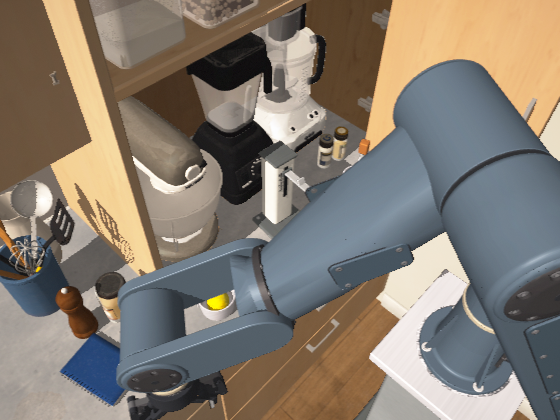

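View pics/t0.png

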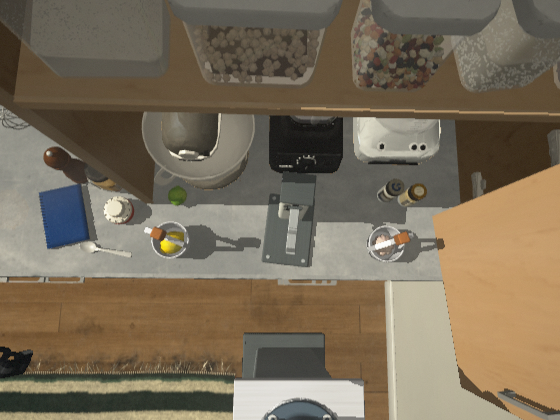

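Top view: the lemon pail is at about (170,240) with its grip at (155,233), the scale at (290,220) with its hook pointing down the image, and the garlic pail at (387,243). An overhead shelf ends at row ~110. Next come enlarged crops and 3D points.

```bash
python3 -c "
from h import *
s=load('t0');im=s['image'];W=pts(s)
a=cv2.resize(im[205:275,130:210],None,fx=5,fy=5,interpolation=2);b=cv2.resize(im[170:270,255:325],None,fx=5,fy=5,interpolation=2)
c=np.zeros((500,750,3),np.uint8);c[:350,:400]=a;c[:500,400:750]=b;cv2.imwrite('pics/c0.png',c)
for n,(r0,r1,c0,c1,z0,z1) in dict(lemgrip=(215,265,135,200,.165,.2),lemcrown=(215,265,135,200,.12,.145),lemrim=(205,275,140,205,.045,.062),hook=(195,262,270,315,.195,.25),top=(170,262,270,320,.235,.4)).items():
    p=W[r0:r1,c0:c1].reshape(-1,3);p=p[(p[:,2]>z0)&(p[:,2]<z1)]
    print(n,len(p));
    if len(p)>3: print(p.min(0).round(3),p.max(0).round(3),np.median(p,0).round(3),cv2.minAreaRect(p[:,:2].astype(np.float32)*1000))
print(np.nanmin(W[100:118,100:500,2]),W[105,200:450:50].round(3))
for r in range(195,260,4): print(r,W[r,292].round(3),W[r,300].round(3))
"
```

```text
lemgrip 149
[0.47  0.305 0.166] [0.498 0.332 0.19 ] [0.483 0.317 0.185] ((483.7033386230469, 318.7718811035156), (23.661062240600586, 23.625165939331055), 68.0519027709961)
lemcrown 105
[0.466 0.281 0.12 ] [0.503 0.358 0.137] [0.477 0.301 0.127] ((483.84393310546875, 319.102783203125), (80.59956359863281, 11.969423294067383), 69.70479583740234)
lemrim 370
[0.44  0.273 0.045] [0.528 0.362 0.062] [0.474 0.32  0.052] ((484.0704345703125, 318.9911193847656), (87.57465362548828, 87.90142822265625), 18.59579086303711)
hook 853
[ 0.44  -0.01   0.195] [0.559 0.061 0.247] [0.535 0.031 0.216] ((499.3656311035156, 24.80630874633789), (117.37293243408203, 71.58509826660156), 0.8997581005096436)
top 1067
[ 0.537 -0.012  0.238] [0.608 0.061 0.25 ] [0.572 0.023 0.244] ((572.9235229492188, 23.53509521484375), (69.84627532958984, 66.16360473632812), 83.97846221923828)
-0.0051239267600933225 [[ 0.584  0.167  0.609]
 [ 0.584  0.109  0.611]
 [ 0.586  0.05   0.612]
 [ 0.587 -0.009  0.612]
 [ 0.591 -0.071  0.608]]
195 [0.558 0.035 0.243] [0.558 0.019 0.242]
199 [0.549 0.035 0.247] [0.549 0.019 0.245]
203 [0.542 0.035 0.24 ] [0.541 0.019 0.243]
207 [0.538 0.033 0.215] [0.539 0.016 0.212]
211 [0.53  0.033 0.211] [0.542 0.01  0.147]
215 [0.522 0.033 0.21 ] [0.542 0.006 0.092]
219 [0.513 0.033 0.209] [0.542 0.001 0.03 ]
223 [0.505 0.033 0.211] [ 0.534 -0.001  0.017]
227 [0.496 0.033 0.21 ] [ 0.524 -0.001  0.014]
231 [0.487 0.033 0.218] [ 0.513 -0.001  0.015]
235 [0.479 0.033 0.212] [ 0.503 -0.001  0.015]
239 [0.471 0.032 0.209] [ 0.493 -0.001  0.013]
243 [0.463 0.032 0.21 ] [ 0.483 -0.001  0.013]
247 [0.454 0.032 0.211] [ 0.472 -0.001  0.013]
251 [0.445 0.033 0.226] [ 0.462 -0.001  0.016]
255 [0.452 0.019 0.013] [ 0.452 -0.001  0.015]
259 [0.442 0.019 0.015] [ 0.442 -0.001  0.011]
```

View pics/c0.png

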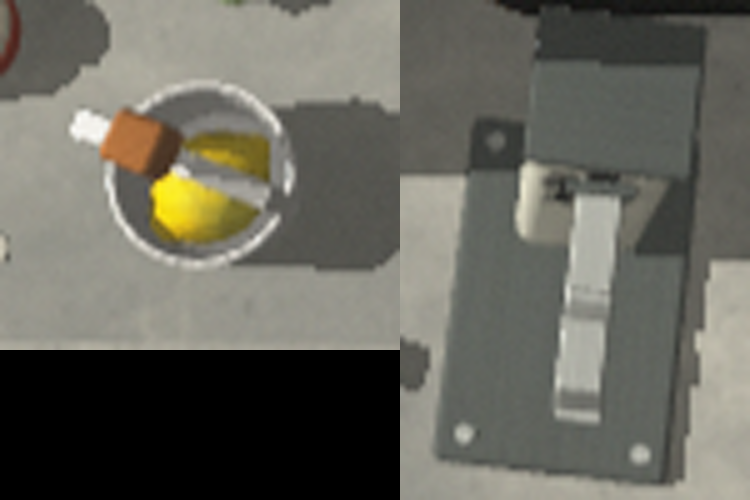

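The crop shows the bail running at about 70° in the world, the hook seat between the rear stop (enlarged ~(588,300)) and the front lip (~(578,400)), and the hook nearly aligned with world x. Now I'll measure the hook's yaw and y.

```bash
python3 -c "
from h import *
s=load('t0');W=pts(s)
p=W[207:256,275:312].reshape(-1,3);p=p[(p[:,2]>.2)&(p[:,2]<.235)&(p[:,0]<.53)&(p[:,1]>.0)]
print(cv2.minAreaRect(p[:,:2].astype(np.float32)*1000),p.min(0),p.max(0))
for a in np.arange(.44,.53,.01):
    q=p[abs(p[:,0]-a)<.005];print(a.round(2),len(q),q[:,1].min().round(4),q[:,1].max().round(4),np.median(q[:,2]).round(3),q[:,2].max().round(3))
p=W[160:262,255:325].reshape(-1,3);q=p[(p[:,2]>.235)&(p[:,2]<.26)];print('coltop',cv2.minAreaRect(q[:,:2].astype(np.float32)*1000))
q=p[(p[:,2]>.005)&(p[:,2]<.02)];print('base',cv2.minAreaRect(q[:,:2].astype(np.float32)*1000))
"
```

```text
((485.26800537109375, 32.62065505981445), (20.073184967041016, 91.44159698486328), 84.0549087524414) [0.44044317 0.01975721 0.20567058] [0.52995198 0.04566936 0.23042142]
0.44 25 0.0293 0.0457 0.228 0.23
0.45 38 0.0259 0.0453 0.216 0.226
0.46 50 0.026 0.0449 0.211 0.213
0.47 37 0.0237 0.0429 0.21 0.214
0.48 52 0.024 0.043 0.211 0.218
0.49 48 0.0219 0.0417 0.221 0.226
0.5 47 0.022 0.0409 0.211 0.214
0.51 38 0.0199 0.039 0.209 0.213
0.52 49 0.0198 0.0389 0.21 0.214
0.53 19 0.0201 0.037 0.211 0.213
coltop ((572.9235229492188, 23.53509521484375), (69.84627532958984, 66.16360473632812), 83.97846221923828)
base ((566.3441162109375, 32.15168762207031), (182.21900939941406, 265.5080261230469), 87.6750259399414)
```

```bash
python3 -m crank '[{"dp":[0.4,-0.4,0.4],"angular":[0,0,0.4]},{"dp":[0.6,-0.7,0.4],"angular":[0,0,0.4]},{"dp":[0.6,-0.7,0],"angular":[0,0,0.4]},{"dp":[0.6,-0.7,0],"angular":[0,0,0.4]},{"dp":[0.6,-0.7,0],"angular":[0,0,0.4]},{"dp":[0.6,-0.7,0],"angular":[0,0,0.4]},{"dp":[0.6,-0.7,0],"angular":[0,0,0.4]},{"dp":[0.6,-0.7,0],"angular":[0,0,0.4]},{"dp":[0.6,-0.7,0],"angular":[0,0,0.4]},{"dp":[0.6,-0.7,0],"angular":[0,0,0.4]},{"dp":[0.6,-0.7,0],"angular":[0,0,0.4]},{"dp":[0.6,-0.7,0],"angular":[0,0,0.3]},{"dp":[0.28,-0.1,0],"angular":[0,0,0]},{"dp":[0,0,0],"angular":[0,0,0]},{"dp":[0,0,0],"angular":[0,0,0]}]' 0 40
python3 -c "
from h import *
snap('top','t1');s=snap('scene','s1');cv2.imwrite('pics/s1c.png',cv2.resize(s['image'][180:420,60:380],None,fx=2,fy=2))"
```

```text
t: 1.6
tcp_pos: [0.4837, 0.3201, 0.2363]
tool_rot: [0.178, 0.984, -0.0, -0.001]
force: [-0.6, -0.1, -0.4]
finger_gap: 1.002
gripper_force: 0.0
```

View pics/t1.png

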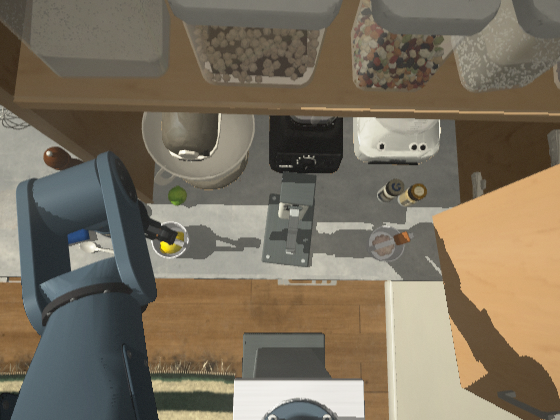

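The gripper stands over the lemon pail's grip at about (155,233), with the arm clear of the shelf. I'll descend and close.

```bash
python3 -m crank '[{"dp":[0,-0.04,-0.4],"angular":[0,0,0]},{"dp":[0,0,-0.5],"angular":[0,0,0]},{"dp":[0,0,-0.5],"angular":[0,0,0]},{"dp":[0,0,-0.4],"angular":[0,0,0]},{"dp":[0,0,-0.4],"angular":[0,0,0]},{"dp":[0,0,0],"angular":[0,0,0]},{"dp":[0,0,0],"angular":[0,0,0]}]' 0 40
python3 -m crank '[{"dp":[0,0,0],"angular":[0,0,0]},{"dp":[0,0,0],"angular":[0,0,0]},{"dp":[0,0,0],"angular":[0,0,0]},{"dp":[0,0,0],"angular":[0,0,0]},{"dp":[0,0,0],"angular":[0,0,0]},{"dp":[0,0,0],"angular":[0,0,0]},{"dp":[0,0,0],"angular":[0,0,0]},{"dp":[0,0,0],"angular":[0,0,0]},{"dp":[0,0,0],"angular":[0,0,0]},{"dp":[0,0,0],"angular":[0,0,0]}]' 1 50
```

```text
t: 2.4
tcp_pos: [0.4844, 0.3184, 0.1705]
tool_rot: [0.178, 0.984, -0.0, -0.0]
force: [-0.3, -0.6, -0.3]
finger_gap: 1.0
gripper_force: 0.0
t: 3.4
tcp_pos: [0.4844, 0.3183, 0.1707]
tool_rot: [0.178, 0.984, -0.0, -0.0]
force: [0.3, 0.5, -0.1]
finger_gap: -0.0
gripper_force: 0.0
```

The gripper shut on nothing, so I'll look.

```bash
python3 -c "
from h import *
t=snap('top','t2');s=snap('scene','s2')
a=cv2.resize(t['image'][190:290,120:220],None,fx=4,fy=4,interpolation=2);b=cv2.resize(s['image'][220:420,60:260],(400,400),interpolation=2)
cv2.imwrite('pics/c2.png',np.hstack([a,b]))
W=pts(t)
for n,(z0,z1) in dict(grip=(.165,.195),crown=(.12,.14),rim=(.045,.062)).items():
    p=W[205:275,130:210].reshape(-1,3);p=p[(p[:,2]>z0)&(p[:,2]<z1)]
    if len(p)>3: print(n,len(p),p.min(0).round(3),p.max(0).round(3))
"
```

```text
crown 35 [0.464 0.277 0.12 ] [0.479 0.295 0.128]
rim 256 [0.44  0.272 0.045] [0.528 0.347 0.06 ]
```

View pics/c2.png

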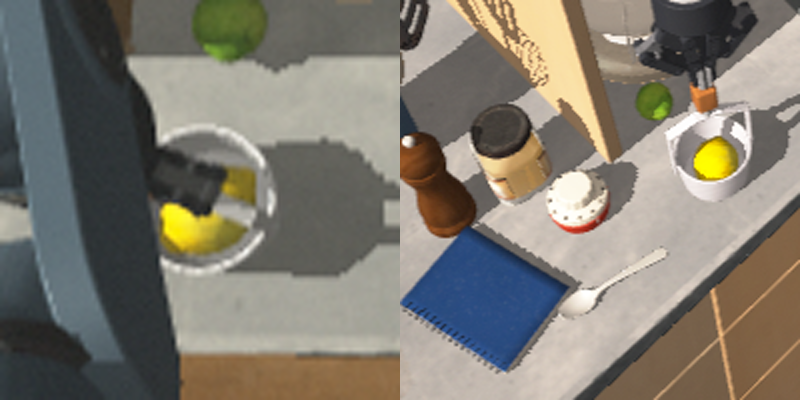

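```bash
python3 -c "
from h import *
s=load('s2');W=pts(s);im=s['image'].astype(int)
hsv=cv2.cvtColor(s['image'],cv2.COLOR_BGR2HSV)
sub=(slice(255,290),slice(195,230))
w=W[sub];h=hsv[sub]
o=(h[...,0]<15)&(h[...,1]>130)&(w[...,2]>.1)
print('grip',o.sum(),w[o].min(0).round(3),w[o].max(0).round(3))
for r in range(246,276,2): print(r,[(c,*W[r,c].round(3),hsv[r,c,2]) for c in (209,212,215)])
print(sense()['finger_gap'],sense()['tcp_pos'])
"
```

```text
grip 131 [0.469 0.313 0.152] [0.493 0.335 0.189]
246 [(209, np.float64(0.486), np.float64(0.317), np.float64(0.239), np.uint8(45)), (212, np.float64(0.471), np.float64(0.32), np.float64(0.256), np.uint8(37)), (215, np.float64(0.465), np.float64(0.317), np.float64(0.259), np.uint8(48))]
248 [(209, np.float64(0.489), np.float64(0.315), np.float64(0.227), np.uint8(45)), (212, np.float64(0.472), np.float64(0.32), np.float64(0.249), np.uint8(38)), (215, np.float64(0.47), np.float64(0.315), np.float64(0.245), np.uint8(44))]
250 [(209, np.float64(0.474), np.float64(0.327), np.float64(0.246), np.uint8(35)), (212, np.float64(0.472), np.float64(0.321), np.float64(0.242), np.uint8(39)), (215, np.float64(0.471), np.float64(0.314), np.float64(0.237), np.uint8(49))]
252 [(209, np.float64(0.475), np.float64(0.327), np.float64(0.239), np.uint8(48)), (212, np.float64(0.473), np.float64(0.321), np.float64(0.234), np.uint8(42)), (215, np.float64(0.469), np.float64(0.316), np.float64(0.234), np.uint8(52))]
254 [(209, np.float64(0.475), np.float64(0.327), np.float64(0.231), np.uint8(41)), (212, np.float6
[... 1912 characters left out ...]
), (212, np.float64(0.472), np.float64(0.328), np.float64(0.177), np.uint8(155)), (215, np.float64(0.473), np.float64(0.319), np.float64(0.165), np.uint8(153))]
272 [(209, np.float64(0.478), np.float64(0.332), np.float64(0.167), np.uint8(199)), (212, np.float64(0.475), np.float64(0.327), np.float64(0.164), np.uint8(154)), (215, np.float64(0.471), np.float64(0.322), np.float64(0.162), np.uint8(146))]
274 [(209, np.float64(0.478), np.float64(0.333), np.float64(0.16), np.uint8(204)), (212, np.float64(0.474), np.float64(0.328), np.float64(0.158), np.uint8(151)), (215, np.float64(0.473), np.float64(0.321), np.float64(0.152), np.uint8(140))]
-0.001885028893419794 [0.48445133 0.31831214 0.17068436]
```

Depth shows the shut fingertips at z≈0.193, just above the grip (top 0.188). The real tips therefore sit about 40 mm higher than the reported pose implies. I'll open, lower 40 mm, and check before closing.

```bash
python3 -m crank '[{"dp":[0,0,0],"angular":[0,0,0]},{"dp":[0,0,0],"angular":[0,0,0]},{"dp":[0,0,0],"angular":[0,0,0]},{"dp":[0,0,0],"angular":[0,0,0]},{"dp":[0,0,0],"angular":[0,0,0]},{"dp":[0,0,0],"angular":[0,0,0]},{"dp":[0,0,0],"angular":[0,0,0]},{"dp":[0,0,-0.2],"angular":[0,0,0]},{"dp":[0,0,-0.2],"angular":[0,0,0]},{"dp":[0,0,-0.2],"angular":[0,0,0]},{"dp":[0,0,-0.2],"angular":[0,0,0]},{"dp":[0,0,-0.2],"angular":[0,0,0]},{"dp":[0,0,-0.2],"angular":[0,0,0]},{"dp":[0,0,0],"angular":[0,0,0]},{"dp":[0,0,0],"angular":[0,0,0]}]' 0 50
python3 -c "
from h import *
s=snap('scene','s3');W=pts(s)
cv2.imwrite('pics/c3.png',cv2.resize(s['image'][220:340,140:290],(750,600),interpolation=2))
"
```

```text
t: 5.0
tcp_pos: [0.4844, 0.3183, 0.1345]
tool_rot: [0.178, 0.984, -0.0, -0.0]
force: [-0.3, 0.6, 0.5]
finger_gap: 0.998
gripper_force: 0.0
```

View pics/c3.png

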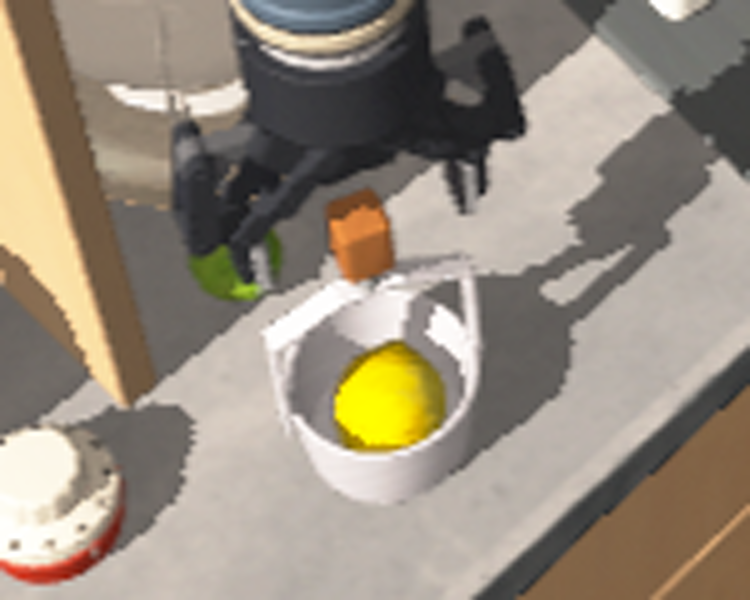

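The fingers straddle the grip (left tip ~(265,290), right ~(468,212), grip centre ~(362,240)), with the tips at about its lower part. I'll close.

```bash
python3 -m crank '[{"dp":[0,0,0],"angular":[0,0,0]},{"dp":[0,0,0],"angular":[0,0,0]},{"dp":[0,0,0],"angular":[0,0,0]},{"dp":[0,0,0],"angular":[0,0,0]},{"dp":[0,0,0],"angular":[0,0,0]},{"dp":[0,0,0],"angular":[0,0,0]},{"dp":[0,0,0],"angular":[0,0,0]},{"dp":[0,0,0],"angular":[0,0,0]}]' 1 50
python3 -c "
from h import *
s=snap('scene','s4');W=pts(s);hsv=cv2.cvtColor(s['image'],cv2.COLOR_BGR2HSV)
for r in range(246,280,2): print(r,[(c,*W[r,c].round(3).tolist(),int(hsv[r,c,1])) for c in (209,213)])
"
```

```text
t: 5.85
tcp_pos: [0.4849, 0.3186, 0.135]
tool_rot: [0.178, 0.984, 0.0, 0.0]
force: [0.7, 1.1, 0.7]
finger_gap: 0.274
gripper_force: 49.8
246 [(209, 0.453, 0.34, 0.294, 14), (213, 0.451, 0.332, 0.289, 16)]
248 [(209, 0.454, 0.34, 0.286, 14), (213, 0.474, 0.317, 0.244, 18)]
250 [(209, 0.475, 0.326, 0.245, 13), (213, 0.473, 0.318, 0.239, 14)]
252 [(209, 0.474, 0.327, 0.24, 19), (213, 0.471, 0.32, 0.235, 7)]
254 [(209, 0.476, 0.327, 0.231, 15), (213, 0.603, 0.228, 0.0, 25)]
256 [(209, 0.605, 0.24, 0.001, 19), (213, 0.597, 0.233, 0.002, 25)]
258 [(209, 0.6, 0.244, 0.001, 40), (213, 0.488, 0.31, 0.186, 180)]
260 [(209, 0.489, 0.32, 0.187, 175), (213, 0.484, 0.313, 0.186, 169)]
262 [(209, 0.487, 0.322, 0.185, 174), (213, 0.478, 0.318, 0.189, 171)]
264 [(209, 0.482, 0.327, 0.188, 172), (213, 0.476, 0.32, 0.186, 180)]
266 [(209, 0.479, 0.329, 0.185, 171), (213, 0.474, 0.323, 0.184, 179)]
268 [(209, 0.476, 0.332, 0.185, 182), (213, 0.472, 0.324, 0.18, 180)]
270 [(209, 0.478, 0.331, 0.174, 177), (213, 0.473, 0.325, 0.172, 177)]
272 [(209, 0.478, 0.332, 0.166, 175), (213, 0.473, 0.325, 0.165, 176)]
274 [(209, 0.477, 0.334, 0.162, 165), (213, 0.472, 0.327, 0.159, 177)]
276 [(209, 0.49, 0.326, 0.13, 22), (213, 0.48, 0.322, 0.138, 19)]
278 [(209, 0.486, 0.329, 0.131, 7), (213, 0.479, 0.323, 0.132, 11)]
```

Gripped (gap 23 mm, 50 N). Next I lift 115 mm.

```bash
python3 -m crank '[{"dp":[0,0,0.15],"angular":[0,0,0]},{"dp":[0,0,0.3],"angular":[0,0,0]},{"dp":[0,0,0.4],"angular":[0,0,0]},{"dp":[0,0,0.4],"angular":[0,0,0]},{"dp":[0,0,0.4],"angular":[0,0,0]},{"dp":[0,0,0.4],"angular":[0,0,0]},{"dp":[0,0,0.4],"angular":[0,0,0]},{"dp":[0,0,0.4],"angular":[0,0,0]},{"dp":[0,0,0.4],"angular":[0,0,0]},{"dp":[0,0,0.3],"angular":[0,0,0]},{"dp":[0,0,0.2],"angular":[0,0,0]},{"dp":[0,0,0.1],"angular":[0,0,0]},{"dp":[0,0,0],"angular":[0,0,0]},{"dp":[0,0,0],"angular":[0,0,0]}]' 1 50
python3 -m crank '[{"dp":[-0.15,-0.2,0],"angular":[0,0,0.4]},{"dp":[-0.25,-0.4,0],"angular":[0,0,0.8]},{"dp":[-0.25,-0.4,0],"angular":[0,0,0.8]},{"dp":[-0.25,-0.45,0],"angular":[0,0,0.8]},{"dp":[-0.25,-0.5,0],"angular":[0,0,0.8]},{"dp":[-0.25,-0.5,0],"angular":[0,0,0.8]},{"dp":[-0.25,-0.5,0],"angular":[0,0,0.8]},{"dp":[-0.25,-0.5,0],"angular":[0,0,0.8]},{"dp":[-0.25,-0.5,0],"angular":[0,0,0.8]},{"dp":[-0.25,-0.5,0],"angular":[0,0,0.8]},{"dp":[-0.13,-0.5,0],"angular":[0,0,0.8]},{"dp":[0,-0.5,0],"angular":[0,0,0.8]},{"dp":[0,-0.5,0],"angular":[0,0,0.8]},{"dp":[0,-0.5,0],"angular":[0,0,0.8]},{"dp":[0,-0.5,0],"angular":[0,0,0.8]},{"dp":[0,-0.5,0],"angular":[0,0,0.8]},{"dp":[0,-0.5,0],"angular":[0,0,0.8]},{"dp":[0,-0.5,0],"angular":[0,0,0.8]},{"dp":[0,-0.4,0],"angular":[0,0,0.4]},{"dp":[0,-0.33,0],"angular":[0,0,0]}]' 1 50
```

```text
t: 7.3
tcp_pos: [0.4841, 0.3182, 0.2497]
tool_rot: [0.178, 0.984, -0.0, -0.001]
force: [-0.5, 0.4, -3.3]
finger_gap: 0.273
gripper_force: 49.3
t: 9.3
tcp_pos: [0.4078, 0.0422, 0.2501]
tool_rot: [0.053, 0.999, -0.0, -0.0]
force: [0.0, 0.1, -3.4]
finger_gap: 0.275
gripper_force: 49.4
```

```bash
python3 -m crank '[{"dp":[0,0,0],"angular":[0,0,0]},{"dp":[0,0,0],"angular":[0,0,0]}]' 1 50
python3 -c "
from h import *
t=snap('top','t5');s=snap('scene','s5')
cv2.imwrite('pics/c5.png',np.hstack([cv2.resize(t['image'][170:290,240:340],(400,480),interpolation=2),cv2.resize(s['image'][150:290,230:347],(400,480),interpolation=2)]))
W=pts(t)
for n,(z0,z1) in dict(grip=(.26,.31),crown=(.225,.252),rim=(.155,.178)).items():
    p=W[170:290,240:340].reshape(-1,3);p=p[(p[:,2]>z0)&(p[:,2]<z1)&(p[:,0]<.54)]
    if len(p)>3: print(n,len(p),p.min(0).round(3),p.max(0).round(3),cv2.minAreaRect(p[:,:2].astype(np.float32)*1000))
hsv=cv2.cvtColor(s['image'],cv2.COLOR_BGR2HSV);W=pts(s)
o=(hsv[...,0]<15)&(hsv[...,1]>150)&(W[...,2]>.24)&(W[...,2]<.32)&(abs(W[...,0]-.41)<.03)&(abs(W[...,1]-.04)<.03)
print('gs',o.sum(),W[o].min(0) if o.any() else 0,W[o].max(0) if o.any() else 0)
"
```

```text
t: 9.5
tcp_pos: [0.4083, 0.043, 0.2502]
tool_rot: [0.054, 0.999, 0.0, -0.0]
force: [0.6, 0.8, -2.8]
finger_gap: 0.275
gripper_force: 49.6
crown 21 [ 0.537 -0.008  0.24 ] [0.54  0.02  0.247] ((538.5310668945312, 6.200279235839844), (2.712373733520508, 28.375057220458984), 0.37257134914398193)
rim 24 [0.368 0.037 0.155] [0.402 0.085 0.173] ((378.3753662109375, 65.46063995361328), (58.63725662231445, 15.81095027923584), 55.42391586303711)
gs 98 [0.39403053 0.03251869 0.27104449] [0.41185627 0.05730404 0.30301971]
```

View pics/c5.png

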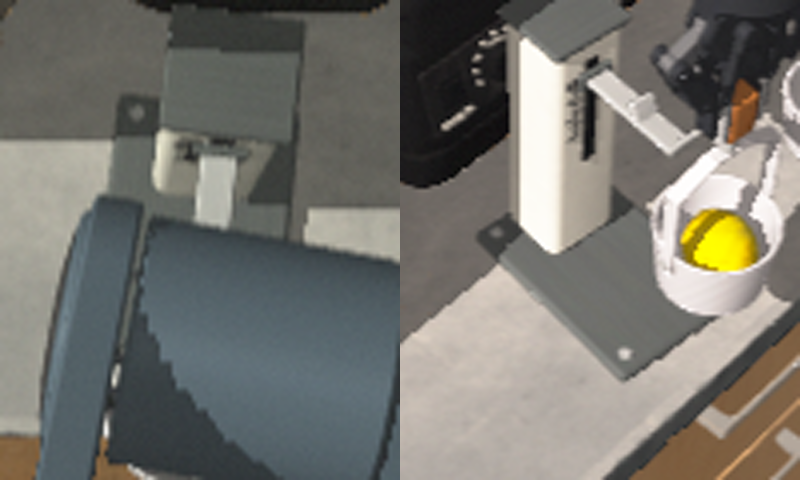

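The pail is upright, its crown in front of and above the lip (crown underside ≈0.243, lip top ≈0.229), and aligned. I'll slide it in along the hook.

```bash
python3 -m crank '[{"dp":[0.1,-0.08,0],"angular":[0,0,0]},{"dp":[0.15,-0.03,0],"angular":[0,0,0]},{"dp":[0.2,-0.02,0],"angular":[0,0,0]},{"dp":[0.2,-0.02,0],"angular":[0,0,0]},{"dp":[0.2,-0.02,0],"angular":[0,0,0]},{"dp":[0.2,-0.02,0],"angular":[0,0,0]},{"dp":[0.2,-0.02,0],"angular":[0,0,0]},{"dp":[0.2,-0.02,0],"angular":[0,0,0]},{"dp":[0.2,-0.02,0],"angular":[0,0,0]},{"dp":[0.2,-0.02,0],"angular":[0,0,0]},{"dp":[0.18,-0.03,0],"angular":[0,0,0]},{"dp":[0,0,0],"angular":[0,0,0]},{"dp":[0,0,0],"angular":[0,0,0]}]' 1 50
python3 -c "
from h import *
s=snap('scene','s6')
cv2.imwrite('pics/c6.png',cv2.resize(s['image'][130:270,220:360],(600,600),interpolation=2))
print(sense()['force'],sense()['tcp_pos'])"
```

```text
t: 10.9
tcp_pos: [0.4693, 0.0339, 0.2501]
tool_rot: [0.053, 0.999, 0.0, -0.0]
force: [0.2, 0.0, -3.2]
finger_gap: 0.274
gripper_force: 49.6
[ 0.18389537  0.70081546 -2.93864703] [0.46907442 0.03398041 0.2500943 ]
```

View pics/c6.png

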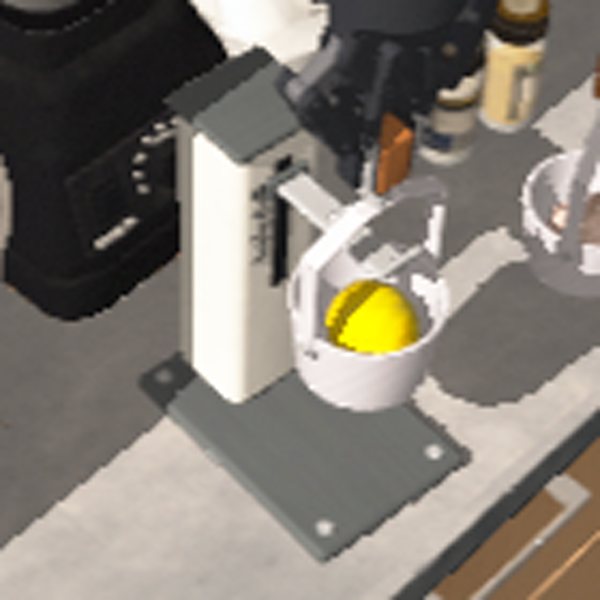

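The hook's lip (~(395,255)) now shows inside the bail, under the crown. I'll lower gently.

```bash
python3 -m crank '[{"dp":[0,0,-0.1],"angular":[0,0,0]},{"dp":[0,0,-0.1],"angular":[0,0,0]},{"dp":[0,0,-0.1],"angular":[0,0,0]},{"dp":[0,0,-0.1],"angular":[0,0,0]},{"dp":[0,0,-0.1],"angular":[0,0,0]},{"dp":[0,0,-0.1],"angular":[0,0,0]},{"dp":[0,0,-0.1],"angular":[0,0,0]},{"dp":[0,0,-0.1],"angular":[0,0,0]},{"dp":[0,0,-0.1],"angular":[0,0,0]},{"dp":[0,0,-0.1],"angular":[0,0,0]},{"dp":[0,0,-0.1],"angular":[0,0,0]},{"dp":[0,0,0],"angular":[0,0,0]},{"dp":[0,0,0],"angular":[0,0,0]}]' 1 50
python3 -m crank '[{"dp":[0,0,-0.1],"angular":[0,0,0]},{"dp":[0,0,-0.1],"angular":[0,0,0]},{"dp":[0,0,-0.1],"angular":[0,0,0]},{"dp":[0,0,-0.1],"angular":[0,0,0]},{"dp":[0,0,-0.1],"angular":[0,0,0]},{"dp":[0,0,0],"angular":[0,0,0]},{"dp":[0,0,0],"angular":[0,0,0]},{"dp":[0,0,0],"angular":[0,0,0]}]' 1 50
python3 -c "
from h import *
s=snap('scene','s7')
cv2.imwrite('pics/c7.png',cv2.resize(s['image'][130:270,220:360],(600,600),interpolation=2))
print(sense()['force'],sense()['tcp_pos'])"
```

```text
t: 12.25
tcp_pos: [0.4694, 0.0339, 0.2172]
tool_rot: [0.053, 0.999, 0.0, -0.0]
force: [-0.1, -0.1, -2.9]
finger_gap: 0.273
gripper_force: 49.6
t: 13.05
tcp_pos: [0.4697, 0.0339, 0.2024]
tool_rot: [0.053, 0.999, -0.0, 0.0]
force: [0.2, 0.0, -0.8]
finger_gap: 0.269
gripper_force: 49.9
[-0.25738405 -0.19157065 -0.84433457] [0.46971672 0.03386207 0.20239713]
```

View pics/c7.png

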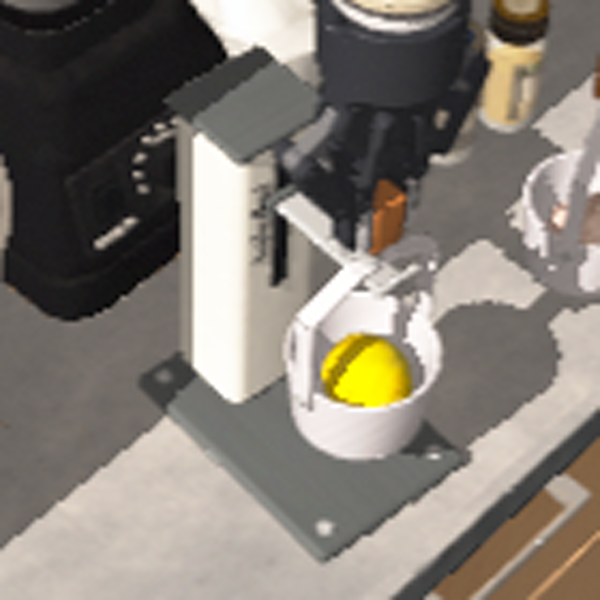

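The crown sits on the hook and the load is transferring, with 0.8 N (about 8 mm) still on the arm.

```bash
python3 -m crank '[{"dp":[0,0,-0.1],"angular":[0,0,0]},{"dp":[0,0,-0.1],"angular":[0,0,0]},{"dp":[0,0,-0.05],"angular":[0,0,0]},{"dp":[0,0,0],"angular":[0,0,0]},{"dp":[0,0,0],"angular":[0,0,0]},{"dp":[0,0,0],"angular":[0,0,0]},{"dp":[0,0,0],"angular":[0,0,0]}]' 1 20
python3 -c "
from h import *
import time
print(sense()['force'],sense()['tcp_pos'])"
```

```text
t: 13.8
tcp_pos: [0.4697, 0.0339, 0.1948]
tool_rot: [0.053, 0.999, -0.0, 0.0]
force: [1.0, -0.1, -0.6]
finger_gap: 0.271
gripper_force: 50.0
[ 1.0123383  -0.06032473 -0.60154368] [0.46970106 0.03387055 0.19484012]
```

```bash
python3 -m crank '[{"dp":[0,0,0],"angular":[0,0,0]},{"dp":[0,0,0],"angular":[0,0,0]},{"dp":[0,0,0],"angular":[0,0,0]},{"dp":[0,0,0],"angular":[0,0,0]},{"dp":[0,0,0],"angular":[0,0,0]},{"dp":[0,0,0],"angular":[0,0,0]},{"dp":[0,0,0],"angular":[0,0,0]},{"dp":[0,0,0],"angular":[0,0,0]},{"dp":[0,0,0],"angular":[0,0,0]},{"dp":[0,0,0],"angular":[0,0,0]}]' 0 20
python3 -m crank '[{"dp":[0,0,0.2],"angular":[0,0,0]},{"dp":[0,0,0.3],"angular":[0,0,0]},{"dp":[0,0,0.4],"angular":[0,0,0]},{"dp":[0,0,0.5],"angular":[0,0,0]},{"dp":[0,0,0.5],"angular":[0,0,0]},{"dp":[0,0,0.5],"angular":[0,0,0]},{"dp":[0,0,0.5],"angular":[0,0,0]},{"dp":[0,0,0.3],"angular":[0,0,0]},{"dp":[0,0,0],"angular":[0,0,0]},{"dp":[0,0,0],"angular":[0,0,0]},{"dp":[0,0,0],"angular":[0,0,0]},{"dp":[0,0,0],"angular":[0,0,0]},{"dp":[0,0,0],"angular":[0,0,0]},{"dp":[0,0,0],"angular":[0,0,0]},{"dp":[0,0,0],"angular":[0,0,0]},{"dp":[0,0,0],"angular":[0,0,0]},{"dp":[0,0,0],"angular":[0,0,0]},{"dp":[0,0,0],"angular":[0,0,0]},{"dp":[0,0,0],"angular":[0,0,0]},{"dp":[0,0,0],"angular":[0,0,0]}]' 0 20
python3 -c "
from h import *
s=snap('scene','s8')
cv2.imwrite('pics/c8.png',cv2.resize(s['image'][130:270,220:360],(600,600),interpolation=2))
W=pts(s);hsv=cv2.cvtColor(s['image'],cv2.COLOR_BGR2HSV)
o=(hsv[...,0]<15)&(hsv[...,1]>150)&(W[...,2]>.19)&(W[...,2]<.3)&(abs(W[...,0]-.47)<.04)&(abs(W[...,1]-.034)<.04)
print(o.sum(),W[o].min(0),W[o].max(0))"
```

```text
t: 14.8
tcp_pos: [0.4695, 0.0339, 0.1947]
tool_rot: [0.053, 0.999, -0.0, 0.0]
force: [0.4, 1.4, -0.4]
finger_gap: 1.004
gripper_force: 0.0
t: 16.8
tcp_pos: [0.4695, 0.0339, 0.2907]
tool_rot: [0.053, 0.999, -0.0, 0.0]
force: [-0.1, -0.0, 0.0]
finger_gap: 1.0
gripper_force: 0.0
175 [0.45488115 0.02426827 0.21212405] [0.47886333 0.04959142 0.24792033]
```

View pics/c8.png

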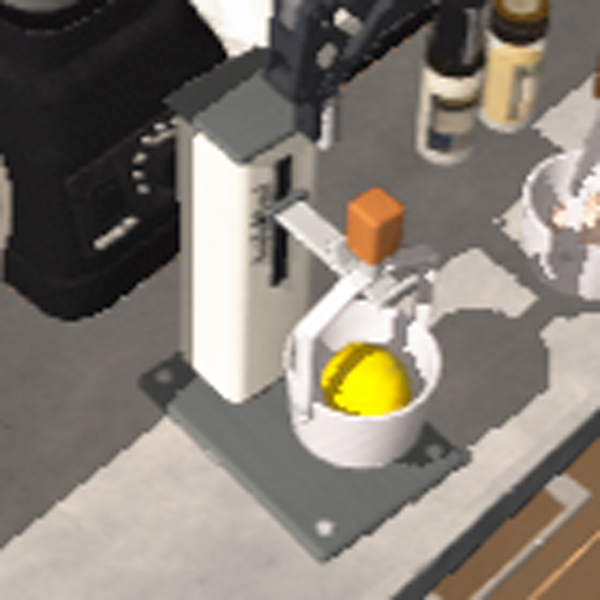

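The pail hangs upright on the hook, dipped about 22 mm, with the gripper clear. I'll wait two seconds, confirm it is still, and hand in.

```bash
R='' ; python3 -m crank '[{"dp":[0,0,0],"angular":[0,0,0]},{"dp":[0,0,0],"angular":[0,0,0]},{"dp":[0,0,0],"angular":[0,0,0]},{"dp":[0,0,0],"angular":[0,0,0]},{"dp":[0,0,0],"angular":[0,0,0]},{"dp":[0,0,0],"angular":[0,0,0]},{"dp":[0,0,0],"angular":[0,0,0]},{"dp":[0,0,0],"angular":[0,0,0]},{"dp":[0,0,0],"angular":[0,0,0]},{"dp":[0,0,0],"angular":[0,0,0]},{"dp":[0,0,0],"angular":[0,0,0]},{"dp":[0,0,0],"angular":[0,0,0]},{"dp":[0,0,0],"angular":[0,0,0]},{"dp":[0,0,0],"angular":[0,0,0]},{"dp":[0,0,0],"angular":[0,0,0]},{"dp":[0,0,0],"angular":[0,0,0]},{"dp":[0,0,0],"angular":[0,0,0]},{"dp":[0,0,0],"angular":[0,0,0]},{"dp":[0,0,0],"angular":[0,0,0]},{"dp":[0,0,0],"angular":[0,0,0]}]' 0 20
python3 -c "
from h import *
a=load('s8')['image'][150:270,220:330].astype(int);b=snap('scene','s9')['image'][150:270,220:330];c=snap('scene','s10')['image'][150:270,220:330]
print((abs(b-a).max(-1)>25).sum(),(abs(c.astype(int)-b).max(-1)>25).sum())
print(order.sign_off())"
```

```text
t: 18.85
tcp_pos: [0.4695, 0.0339, 0.2907]
tool_rot: [0.053, 0.999, -0.0, 0.0]
force: [-0.4, 0.5, -0.1]
finger_gap: 1.003
gripper_force: 0.0
0 0
the job is handed in; nothing more can be done
None
```

The lemon's pail hangs still and upright on the scale hook, which dipped about 22 mm by the camera, with the gripper clear and the garlic's pail not touched; the job was handed in at about 19 s (no verdict came back).

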